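Uncover, zero and load the check scale

ROBOT

A 7-joint arm with a two-finger parallel gripper is mounted at the origin on a cart in front of the work surface, level with it; the furniture and walls round the work are solid. World frame = base frame: x ahead of the robot, y to its left, z up, the work surface at z = 0. Lengths are in m, angles in rad, forces in N, time in s.
With the tool pointing down it reaches from about 0.4 to 0.875 m from the base axis. Payload 6.5 kg.
Tool frame: the origin (TCP) lies at the very end of the fingers, on their centre line; the grasp point (between the pads) lies 19 mm behind it (manip.grip_point_offset is the distance from the TCP to the grasp point, in m); z points along the fingers, y is the line along which they close (so a half turn about z gives the same grasp; the last joint's range is limited). The gripper opens to 85 mm and grips with 20 to 120 N. Pads are 22 mm wide; open, the fingers measure 114 mm over their backs; the gripper's body (76 mm by 85 mm) begins 54 mm behind the grasp point. The pads swing forward as they close: fully open they stand 13 mm farther back than shut.
Start: joints at [-1.292, 0.536, -0.004, 1.538, 0.003, 1.067, -0.071], TCP at [0.22, 0.612, 0.191] pointing down, gripper open.
Joint ranges: [-2.7, 2.7], [-0.37, 2.16], [-1.27, 1.26], [0.24, 2.4], [-1.31, 4.45], [0.19, 1.91], [-2.76, 2.76]. Speed limits (rad/s): [2.39, 2.39, 3.14, 3.14, 3.14, 3.14, 3.14].

INTERFACE

Orientations are given as a unit quaternion [w, x, y, z].
In Python, from cell import manip, vision gives the robot as it stands. The module is installed in compiled form; this text tells all that it offers.
- The arm moves only by the tool jog_arm, never from a script. Its argument "series" is one flat list of numbers, 7 for each row, row after row: the gripper's target within -1 to 1 (shut at 1, half-way at 0, fully open at -1), then the shift along the world's x, y, z in m, then the turn, a rotation vector about the world's x, y, z in rad. A call has 1 to 5 rows; each row shifts and turns the commanded pose from where the row before left it; what a row does not reach is not made up. A row lasts 1/10 s, in which the tool goes at most 50 mm and 8.59 degrees, less where a joint would pass 70% of its speed; a pose out of reach is approached as far as the arm can. A call with a gripper value outside its range is refused whole. The fingers move at their own pace and stop on an object; "squeeze" is the grip in N (left out, the last holds). Time passes only in rows, so rows that do not move let the fingers close. It gives the time, the measured TCP pose, the force, the opening and the grip force at its end, in the units of the state.
- manip.observe(): the state, without advancing time (a new reading comes with each control period).
- vision.read_camera(name): name is "side" or "top"; returns a dict with "img" (400x640x3 uint8, red, green, blue), "vertical_fov" (degrees; the focal length in pixels is half the picture's height over the tangent of half this angle, whatever the lens; pixels are square), "cx", "cy" (the principal point, pixels), "view" (4x4, takes a point from world to camera coordinates). Camera axes: x right, y up, looking along -z (the intrinsics and any distortion apply to the point x, -y, -z); pixel columns grow to the right and rows downward; lengths in m; the calibration is good to about 2 mm. A picture is of the moment at which its call begins. There is no depth.
- manip.close_job(): hands the job in; it is judged then, once.
The state is a dict: "time_s": time; "joint_positions": joint angles; "joint_vel": joint speeds; "tau": joint torques, N m; "eef_pos": TCP position; "orientation": TCP orientation; "ft_force": force on the tool from outside, world axes, zero at the start; "ft_torque": the same for the moment, N m; "gripper_width": finger opening in m; "gripper_force": force on a finger pad.
Only numpy, scipy, OpenCV 4.12 (cv2) and the standard library are available. Lean on these libraries where they do the work, as an engineer would, in place of code of your own. Each camera call takes 0.05 s, during which the arm holds its last target. There are 200 camera calls.

TASK

Get the bench check scale working: push the bar of its clear counterweighted dust cover up and over past the balance point, so that the cover swings on to its stop and stays raised on its own. Then, with the weighing plate still empty, press the round zero key fully down and let it come up, and finally push the white ointment jar gently along the steel shelf to the middle of the weighing plate, its whole foot on the plate. Use the fingertips or the outside of the fingers only: grip and lift nothing, keep the jar standing on its foot, and leave the other things on the worktop where they are.

Things in the scene. Friction and masses are not known exactly. Their poses are not given: they have to be found in the camera images.
- scale: Low white bench check scale, fixed. Origin on the worktop under the plate. At zero yaw its x points away from the robot, y to the left; yawed up to 0.2. In its frame (mm): housing x -98..72, y -72..70, deck z 45; steel infeed shelf x -56..56, y 71..221, flush, no rim; front strip at x -75 with a display, two tiny dummy keys and one round key. Shut, the cover fills x -92..66, y -70..68, top z 90.
- cover (a joint): Hinge of the clear cover, rad: 0 shut, grows as its left end with the push bar swings up and over to the scale's -y; 1.745 = open stop. Balance point 1.10: below it the cover falls shut, above it falls open and stays. 0.9 kg in all; shut, 1.5 to 2 N up on the push bar starts it, less later. A 22 mm round counterweight bar hangs on two side arms beyond the hinge.
- push_bar (a point): Middle of the cover's push bar, on its axis: round steel, 12 thick, 110 long, along the hinge axis (scale's x), on two 8 mm stays (45 from the middle) sloping to the cover's top edge. Shut: 131 above the worktop, scale-frame y 92, 24 out from the cover's left wall, free below and to the left. Moves with the cover on a circle of 191 about hinge_line, starting 18 degrees above level.
- hinge_line (a point): Fixed point on the cover's hinge axis, at the same x as push_bar in the scale's frame; 73 above the worktop.
- plate_centre (a point): Middle of the weighing plate's top face: steel plate 110 (x) by 130 (y), flush with the deck and the shelf, 45 above the worktop.
- key_top (a point): Middle of the top of the round zero key: grey with a thin dark ring, 22 across, 6 above the deck (51 above the worktop), on the front strip under the shut cover. Moves with the key.
- key (a joint): Travel of the zero key, m: 0 up, 0.004 fully down; a spring pushes it up, 1.6 N at the start and 4.8 N fully down.
- jar: White ointment jar with a white screw lid, shut, 62 across and 58 high, about 0.11 kg; starts upright on the infeed shelf, scale-frame y 168 to 188. Origin at the middle of its underside, z along its axis.
- open_jar: Bystander: open white jar without lid, 60 across, 46 high, left of the shelf's end. Origin at the middle of its underside.
- lid: Bystander: loose white jar lid, 62 across, 16 high, left of the shelf's end, nearer the robot. Origin at the middle of its underside.
- amber_bottle: Bystander: brown glass bottle with a black cap, 40 across, 86 high, behind the scale. Origin at the middle of its underside.
- labels: Bystander: roll of labels lying flat, 70 across, 36 high, behind the scale. Origin at the middle of its underside.
- pen: Bystander: pen 135 long, 16 thick, lying in front of the scale. Origin at its middle, underside.
Not all that is in view belongs to the job. Leave any pink or red look-alike of the jar alone.

How it is judged:
On the way, in this order (a step that is already met when the one before it is completed fails the run):
1. the cover is raised past its balance point and rests open on its stop, no longer touched (value of joint cover above 1.65 rad and contact force between the fingers and cover below 0.2 N), for 0.3 s.
2. the zero key is pressed fully down while the plate is empty (value of joint key above 0.0033 m and horizontal distance between jar and plate_centre above 0.1 m), for 0.05 s.
3. the jar stands in the middle of the weighing plate (horizontal distance between jar and plate_centre below 0.025 m and angle between jar's own z axis and vertical below 0.1 rad), for 0.2 s.
At the end, for the whole second after the job is handed in: The cover rests on its open stop (joint over 1.65 rad), the zero key is up again, and the jar stands still and upright on the weighing plate, its axis within 25 mm of the plate's middle (all of step 3 and value of joint cover above 1.65 rad and value of joint key below 0.001 m and z of jar in the frame of plate_centre between -0.004 and 0.004 m and linear speed of jar below 0.02 m/s and contact force between jar and plate above 0.5 N); the robot touches nothing.
It fails at once if the jar is lifted more than 12 mm off the shelf or plate (z of jar in the frame of scale above 0.057 m).
It fails at once if the jar is tipped over 0.35 rad or pushed off the scale (angle between jar's own z axis and vertical above 0.35 rad or z of jar in the frame of scale below 0.035 m).
It fails at once if the jar is gripped or struck (over 15 N from the fingers) (contact force between the fingers and jar above 15 N).
It fails at once if the cover is forced (over 25 N from the fingers) (contact force between the fingers and cover above 25 N).
It fails at once if a bystander is moved more than 30 mm (distance of any of open_jar, lid, amber_bottle, labels, pen from where it was at the start of the episode above 0.03 m).
It also fails if it takes over 54 s, if anything falls off the work surface, if the arm or the gripper's body presses on something with over 40 N, if the wrist force passes 120 N, or if a joint passes its speed limit or range.

## Working session

There is one attempt and no reset: what is moved stays moved. The work goes in short steps, Python scripts to look and compute and a tool call to move; the robot and the scene stay as the last step left them, time stands still between calls to the robot, and variables do not carry over. Pictures are saved under pics/ and viewed, at most 14 in all, crops included, and the job is handed in when it is done.

Besides the shell and the picture viewer there is one more tool, called after "Call:" as name(argument=value, ...) on one line, values as JSON. jog_arm: Moves the arm, as the interface text tells. Its arguments: {"type":"object","properties":{"series":{"type":"array","items":{"type":"number"}},"squeeze":{"type":"number"}},"required":["series"]}

```bash
mkdir -p pics; cat > h.py <<'E'
import numpy as np, cv2
from cell import manip, vision
def cam(n):
    c=vision.read_camera(n); c['f']=200/np.tan(np.radians(c['vertical_fov'])/2); return c
def save(c,fn,crop=None,s=1):
    im=c['img'][:,:,::-1]
    if crop: a,b,d,e=crop; im=im[b:e,a:d]
    cv2.imwrite('pics/'+fn,cv2.resize(im,None,fx=s,fy=s,interpolation=cv2.INTER_CUBIC))
def ray(c,u,v):
    d=np.array([(u-c['cx'])/c['f'],-(v-c['cy'])/c['f'],-1.]); V=np.array(c['view']); R=V[:3,:3]
    return -R.T@V[:3,3], R.T@d
def onz(c,u,v,z):
    o,d=ray(c,u,v); return o+d*(z-o[2])/d[2]
def proj(c,p):
    V=np.array(c['view']); q=V[:3,:3]@np.array(p)+V[:3,3]
    return np.array([c['cx']-c['f']*q[0]/q[2], c['cy']+c['f']*q[1]/q[2]])
def tri(c1,p1,c2,p2):
    o1,d1=ray(c1,*p1);o2,d2=ray(c2,*p2)
    t=np.linalg.lstsq(np.c_[d1,-d2],o2-o1,rcond=None)[0]
    a,b=o1+d1*t[0],o2+d2*t[1]; return (a+b)/2,np.linalg.norm(a-b)
E
python3 - <<'E'
from h import *
for n in('top','side'):
    c=cam(n); save(c,n+'0.png',s=1.25); print({k:c[k] for k in c if k!='img'})
s=manip.observe(); print(s['eef_pos'],s['orientation'],s['time_s'],s['gripper_width'])
E
```

```text
{'vertical_fov': 50.18679846307788, 'cx': 320.30117110477875, 'cy': 199.77647205737873, 'view': array([[ 0.00507042, -0.9998867 ,  0.01417327,  0.08191861],
       [ 0.98254695,  0.00761701,  0.18585877, -0.55212414],
       [-0.18594567,  0.01298353,  0.98247424, -0.97826634],
       [ 0.        ,  0.        ,  0.        ,  1.        ]]), 'f': np.float64(427.08235785215555)}
{'vertical_fov': 43.432029151597405, 'cx': 318.3174870746054, 'cy': 201.54982325953236, 'view': array([[ 0.97208341, -0.23352271,  0.02282497, -0.48867853],
       [ 0.10151201,  0.50626769,  0.85638095, -0.20289903],
       [-0.21153995, -0.83015671,  0.51583978, -1.1626287 ],
       [ 0.        ,  0.        ,  0.        ,  1.        ]]), 'f': np.float64(502.1691965665353)}
[0.21951348 0.61115077 0.19071226] [-6.28573170e-05  1.71506324e-01  9.85182716e-01 -7.69555921e-04] 0.1 0.08525233579007209
```

View pics/top0.png

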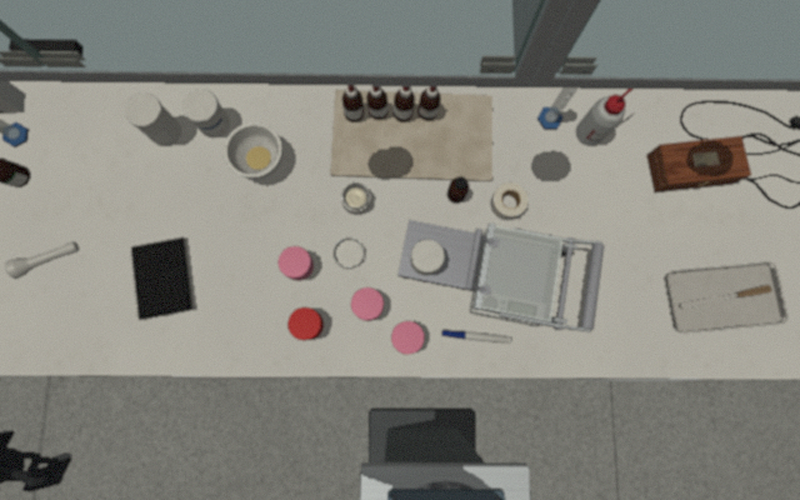

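View pics/side0.png

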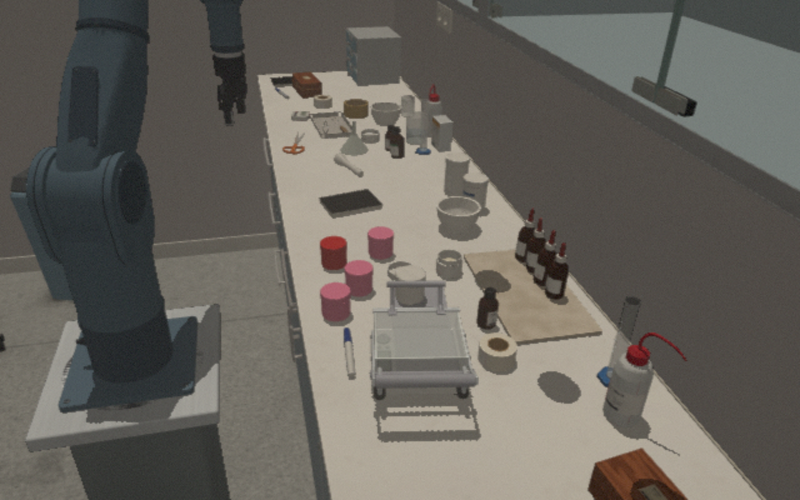

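The top picture shows the scale at about (540,275) of 800x500, with the jar on the shelf at (428,257) and the lid at (348,253). The open jar is at (356,198), the bottle at (458,190), the labels at (510,201) and the pen at (477,336). The side picture shows the push bar at about (417,285). I'll look closer at the scale.

```bash
python3 - <<'E'
from h import *
c=cam('top'); save(c,'top1.png',(300,160,500,280),4)
c=cam('side'); save(c,'side1.png',(270,190,430,330),4)
E
```

```text
(no output)
```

View pics/top1.png

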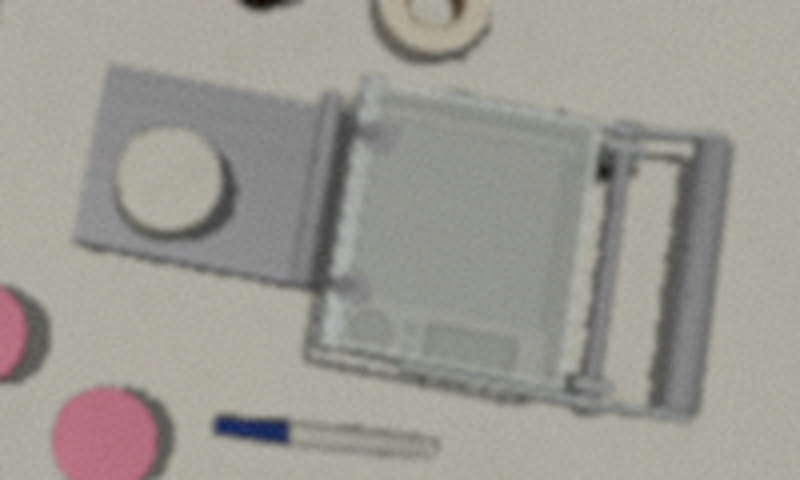

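View pics/side1.png

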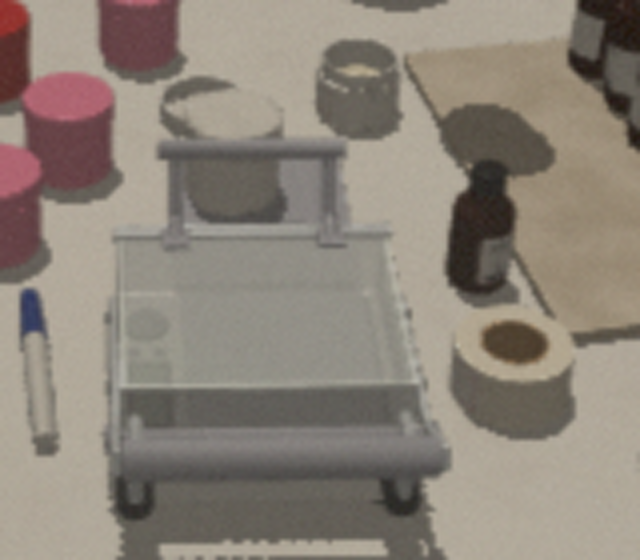

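```bash
cat > m.py <<'E'
from h import *
T=cam('top');S=cam('side')
t=lambda x,y:(300+x/4,160+y/4); s=lambda x,y:(270+x/4,190+y/4)
fl=onz(T,*t(110,65),.045);nl=onz(T,*t(75,243),.045)
print('shelf end',fl,nl,np.linalg.norm(fl-nl))
k=onz(T,*t(370,326),.051);print('key',k,'side',onz(S,*s(150,323),.051),tri(T,t(370,326),S,s(150,323)))
j=onz(T,*t(170,180),.103);print('jar',j)
b1=onz(T,*t(331,95),.131);b2=onz(T,*t(311,285),.131);print('bar',b1,b2,(b1+b2)/2,np.linalg.norm(b1-b2))
print('tri bar',tri(T,t(331,95),S,s(343,150)),tri(T,t(311,285),S,s(160,150)))
for n,p,z in(('lid',(348,253),.016),('open',(356,197),.046),('amber',(458,188),.08),('labels',(510,201),.036),('pen',(477,336),.012),('pink1',(367,303),.06),('pink2',(408,337),.06)):print(n,onz(T,p[0]/1.25,p[1]/1.25,z).round(3))
d=fl-nl; yaw=np.arctan2(-d[1],d[0])*1; yaw=-np.arctan2(d[1],d[0])*-1
d2=b1-b2;print('yaws',yaw,np.arctan2(d2[1],d2[0]))
mid=(fl+nl)/2
for w in(yaw,np.arctan2(d2[1],d2[0])):
  ey=np.array([-np.sin(w),np.cos(w),0]);print('origin from shelf',mid-.221*ey,'from bar',(b1+b2)/2-.092*ey)
E
python3 m.py
```

```text
shelf end [0.61158614 0.06801884 0.045     ] [0.50144284 0.08883596 0.045     ] 0.11209326842534538
key [ 0.45219546 -0.08638629  0.051     ] side [ 0.4539485  -0.09131881  0.051     ] (array([ 0.45369123, -0.08719565,  0.04757838]), np.float64(0.0023810341768954425))
jar [0.53003486 0.03538272 0.103     ]
bar [ 0.57411452 -0.0532553   0.131     ] [ 0.46718638 -0.03989407  0.131     ] [ 0.52065045 -0.04657469  0.131     ] 0.10775968410123239
tri bar (array([ 0.5756021 , -0.05374258,  0.12939772]), np.float64(0.002213053877735543)) (array([ 0.4685074 , -0.03963786,  0.13456794]), np.float64(0.0034734179259226514))
lid [0.551 0.189 0.016]
open [0.658 0.173 0.046]
amber [ 0.667 -0.024  0.08 ]
labels [ 0.655 -0.133  0.036]
pen [ 0.389 -0.065  0.012]
pink1 [0.448 0.148 0.06 ]
pink2 [0.385 0.071 0.06 ]
yaws -0.18679691818316288 -0.12431089359716663
origin from shelf [ 0.51547203 -0.13872811  0.045     ] from bar [ 0.5035649  -0.13697427  0.131     ]
origin from shelf [ 0.52911249 -0.14086722  0.045     ] from bar [ 0.50924328 -0.13786475  0.131     ]
```

Call:
jog_arm(series=[1,0.02,-0.042,0.005,0,0,-0.0935,1,0.02,-0.042,0.005,0,0,-0.0935,1,0.02,-0.042,0.005,0,0,-0.0935,1,0.02,-0.042,0.005,0,0,-0.0935,1,0.02,-0.042,0.005,0,0,-0.0935])

```text
time_s: 0.8
eef_pos: [0.3203, 0.4, 0.2168]
orientation: [0.0, 0.397, 0.918, 0.0]
ft_force: [1.1, 0.9, -0.3]
gripper_width: 0.0126
gripper_force: 0.0
```

Call:
jog_arm(series=[1,0.02,-0.042,0,0,0,-0.0935,1,0.02,-0.042,0,0,0,-0.0935,1,0.02,-0.042,0,0,0,-0.0935,1,0.02,-0.042,0,0,0,-0.0935,1,0.02,-0.042,0,0,0,-0.0935])

```text
time_s: 1.3
eef_pos: [0.4203, 0.1901, 0.2168]
orientation: [0.0, 0.599, 0.801, 0.0]
ft_force: [0.9, 0.1, -0.1]
gripper_width: 0.0002
gripper_force: 0.0
```

Call:
jog_arm(series=[1,0.02,-0.042,0,0,0,-0.0935,1,0.02,-0.042,0,0,0,-0.0935,1,0.02,-0.04,0,0,0,-0.0935,1,0.02,-0.035,0,0,0,-0.0935,1,0.02,-0.03,0,0,0,-0.0935])

```text
time_s: 1.8
eef_pos: [0.5203, 0.0005, 0.2168]
orientation: [0.0, 0.768, 0.64, 0.0]
ft_force: [0.3, 0.4, -0.3]
gripper_width: 0.0001
gripper_force: 0.0
```

Call:
jog_arm(series=[1,0.003,-0.009,-0.03,0,0,0,1,0.003,-0.009,-0.03,0,0,0,1,0,0,-0.025,0,0,0,1,0,0,-0.015,0,0,0,1,0,0,0,0,0,0])

```text
time_s: 2.3
eef_pos: [0.524, -0.0153, 0.1146]
orientation: [-0.001, 0.767, 0.642, -0.002]
ft_force: [-1.2, 0.1, 0.5]
gripper_width: 0.0002
gripper_force: 0.0
```

```bash
python3 - <<'E'
from h import *
c=cam('side'); save(c,'side2.png',(270,170,430,290),5)
print(manip.observe()['ft_force'],proj(c,manip.observe()['eef_pos']))
E
```

```text
[ 0.76237738  0.45503441 -0.04917645] [330.01036916 225.7929741 ]
```

View pics/side2.png

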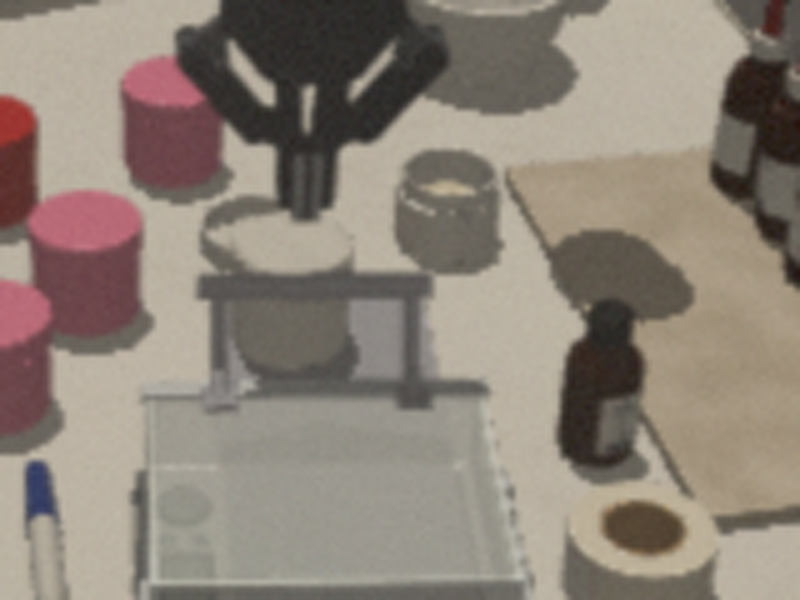

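The fingertip appears at about (331,213) in full-image pixels, but the TCP projects to (330,226). The push bar is at y≈227. I'll check the projection with known things before going on.

```bash
python3 - <<'E'
from h import *
c=cam('side'); t=cam('top'); print(manip.observe()['eef_pos'], manip.observe()['gripper_width'])
for n,p in (('startTCP',(.2195,.611,.1907)),('tcp now',manip.observe()['eef_pos']),('jar top',(.530,.0354,.103)),('jar foot',(.53,.0354,.045)),('bar',(.5207,-.0466,.131)),('amber top',(.667,-.024,.086))):print(n,proj(c,p).round(1),proj(t,p).round(1))
save(t,'top2.png',(290,130,450,250),5)
E
```

```text
[ 0.52642104 -0.01526336  0.11739427] -0.0002878105011127164
startTCP [189.9 110.9] [ 48.  353.4]
tcp now [330.6 225.2] [365.4 205.6]
jar top [326.6 218.8] [342.5 205. ]
jar foot [325.9 237.9] [340.9 209.2]
bar [331.8 228. ] [380.3 207.2]
amber top [386.1 231.4] [366.7 149.8]
```

View pics/top2.png

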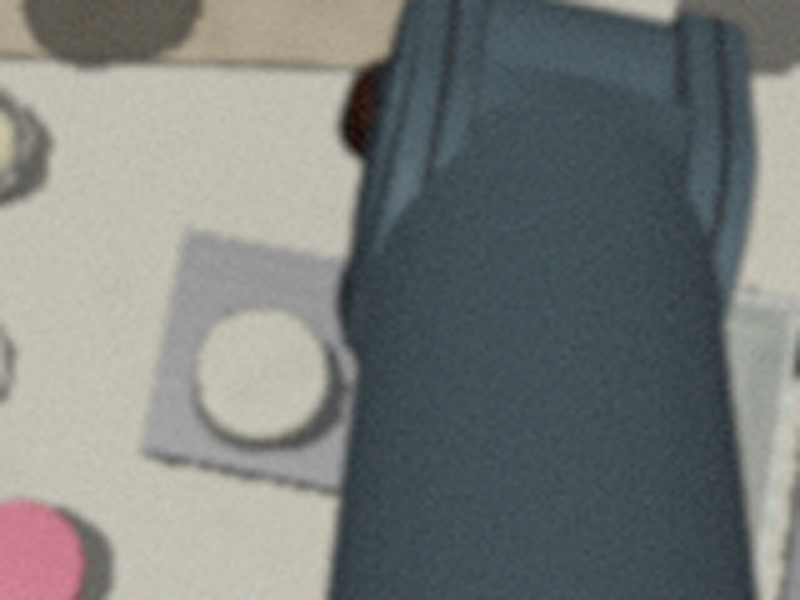

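The jar, bar and bottle project where they are seen, so the calibration is right. Only the fingertip is off: it looks about 30 mm higher than the reported TCP. I'll zoom in on the tip.

```bash
python3 - <<'E'
from h import *
c=cam('side')
g=c['img'][195:240,316:346].astype(int).sum(2)//3
for r in range(0,45,1): print(195+r,*g[r,6:26])
e=manip.observe(); p=e['eef_pos']; print(p,e['joint_positions'])
for dz in(0,.01,.02,.03,.04): print(dz,proj(c,p+np.array([0,0,dz])).round(1))
E
```

```text
195 45 47 44 43 44 50 48 49 46 58 83 54 46 47 46 46 48 46 41 43
196 55 54 54 46 46 47 47 43 49 45 47 45 43 49 47 44 45 45 55 60
197 110 102 88 73 49 45 42 43 45 46 41 48 47 47 44 43 47 74 110 123
198 167 168 166 150 79 52 44 43 48 46 43 44 44 48 45 53 77 124 160 168
199 174 176 174 159 103 57 46 49 53 56 49 53 61 54 47 58 104 164 172 173
200 177 176 175 160 102 54 41 56 71 74 52 60 75 64 43 61 109 168 175 172
201 178 174 174 158 86 50 49 56 77 75 57 63 78 64 51 61 111 168 175 175
202 176 176 173 160 87 47 49 58 79 74 55 61 75 67 52 67 123 169 170 171
203 176 174 174 157 82 49 45 63 78 76 59 63 78 62 50 72 121 164 170 173
204 175 176 175 157 87 50 49 58 80 77 58 64 75 67 50 73 120 167 173 172
205 173 172 174 155 80 51 49 58 78 74 56 64 77 65 49 69 122 168 171 171
206 176 175 173 162 86 47 48 62 76 73 55 67 75 59 50 72 122 168 171 168
207 175 175 173 161 101 53 49 59 80 75 55 66 74 62 54 84 141 169 177 174
208 172 172 173 160 109 56 50 62 77 74 56 68 73 60 56 86 147 169 176 176
209 128 138 156 170 145 72 49 61 79 72 58 68 80 63 59 102 165 174 172 173
210 103 107 109 114 110 82 70 72 79
[... 1775 characters left out ...]
3 98 98 100 99 98 96 99 100 112 137 135
234 99 98 100 103 103 100 100 101 100 97 99 99 100 103 96 96 100 109 134 137
235 99 101 98 99 101 101 101 101 101 103 97 98 98 99 99 98 97 109 133 137
236 98 100 99 101 100 101 100 98 100 99 98 98 98 98 101 97 96 103 131 136
237 102 99 100 99 98 101 101 100 100 99 101 99 100 100 96 95 94 89 104 132
238 103 100 101 99 100 98 102 100 98 100 100 98 98 97 99 96 92 82 96 130
239 99 96 101 103 99 102 99 99 100 101 98 98 101 98 98 94 88 83 84 103
[ 0.52661345 -0.01519189  0.11759351] [-0.44308908  0.46336692  0.49521301  1.9514116  -0.30180311  0.79714031
  0.0444325 ]
0 [330.6 225.1]
0.01 [330.8 221.7]
0.02 [330.9 218.1]
0.03 [331.1 214.6]
0.04 [331.2 211. ]
```

The lower end of the finger coincides with the jar lid's far rim, so this could be occlusion. I'll raise the tool clear of it and compare again.

Call:
jog_arm(series=[1,0,0,0.035,0,0,0,1,0,0,0.035,0,0,0,1,0,0,0,0,0,0])

```text
time_s: 2.8
eef_pos: [0.5296, -0.0155, 0.1918]
orientation: [0.003, 0.767, 0.642, 0.004]
ft_force: [0.3, -1.2, 0.1]
gripper_width: -0.0
gripper_force: 0.0
```

```bash
python3 - <<'E'
from h import *
c=cam('side'); e=manip.observe(); p=e['eef_pos']; print(p,e['time_s'])
for dz in(0,.02,.04): print(dz,proj(c,p+np.array([0,0,dz])).round(1))
g=c['img'].astype(int).sum(2)//3
for r in range(165,216): print(r,*g[r,322:342])
E
```

```text
[ 0.52808089 -0.01514677  0.18955765] 2.85
0 [332.3 199.2]
0.02 [332.7 191.8]
0.04 [333.  184.1]
165 40 47 44 46 49 45 43 45 47 48 45 61 96 99 54 41 45 49 44 44
166 51 46 47 47 45 44 49 45 43 44 49 58 79 75 48 39 40 42 38 44
167 64 57 60 65 56 47 47 49 48 41 47 45 53 49 45 44 46 45 46 47
168 121 108 113 128 108 77 55 46 44 42 41 42 48 47 48 51 42 45 37 52
169 165 163 166 166 162 144 93 54 47 46 48 45 48 47 47 48 42 45 47 79
170 171 173 173 170 168 158 118 57 45 45 54 60 53 49 60 60 48 47 58 107
171 173 173 171 171 169 160 118 58 44 52 65 74 63 54 68 70 55 48 76 131
172 170 169 172 172 170 160 115 59 49 54 68 76 67 56 72 73 56 50 80 137
173 172 172 171 172 172 157 113 54 43 52 67 73 65 58 71 74 58 49 81 138
174 170 171 172 172 171 155 112 56 47 52 65 76 66 53 71 73 54 51 85 144
175 171 170 171 171 167 156 112 59 43 54 70 77 62 60 77 73 57 50 88 147
176 169 171 171 169 170 157 107 55 47 53 74 74 63 61 76 75 53 51 89 145
177 172 169 170 170 169 159 104 55 48 55 74 76 63 59 76 75 55 55 93 153
178 171 169 170 170 170 159 110 59 48 51 74 77 61 58 79 72 54 51 94 155
179 169 171 168 171 170 
[... 2331 characters left out ...]
 169 170 169 170 170 172 173
208 168 169 171 173 173 173 174 173 174 173 174 174 171 174 171 172 170 172 173 171
209 126 141 157 171 169 170 171 172 171 174 173 174 170 171 171 171 175 172 172 172
210 102 106 109 117 124 148 163 173 169 174 173 171 172 171 174 171 173 173 173 172
211 101 100 102 102 106 115 138 170 173 172 173 173 175 173 172 175 171 173 173 171
212 109 115 121 132 140 155 158 158 166 167 171 171 172 173 174 173 172 171 173 173
213 153 158 160 161 164 165 166 164 165 169 168 166 167 169 173 173 172 172 173 172
214 165 166 167 168 166 169 168 168 168 169 166 168 167 168 165 160 170 175 172 172
215 166 166 167 165 169 170 169 169 169 171 165 168 165 169 167 159 161 173 174 174
```

Call:
jog_arm(series=[1,0,0,-0.04,0,0,0,1,0,0,-0.04,0,0,0,1,0,0,-0.03,0,0,0,1,0,0,-0.015,0,0,0,1,0,0,0,0,0,0])

```text
time_s: 3.35
eef_pos: [0.5234, -0.0152, 0.0592]
orientation: [-0.001, 0.767, 0.642, -0.002]
ft_force: [-0.2, -0.9, 0.9]
gripper_width: -0.0002
gripper_force: 0.0
```

```bash
python3 - <<'E'
from h import *
c=cam('side'); e=manip.observe(); p=e['eef_pos']; print(p,e['time_s'],e['ft_force'],proj(c,p),proj(c,p+[0,0,.036]))
save(c,'side3.png',(290,170,390,245),8)
E
```

```text
[ 0.52465849 -0.01532897  0.06066331] 3.4 [ 0.19620739 -0.84293635  0.96951578] [329.05745759 244.61557727] [329.56287631 232.49198681]
```

View pics/side3.png

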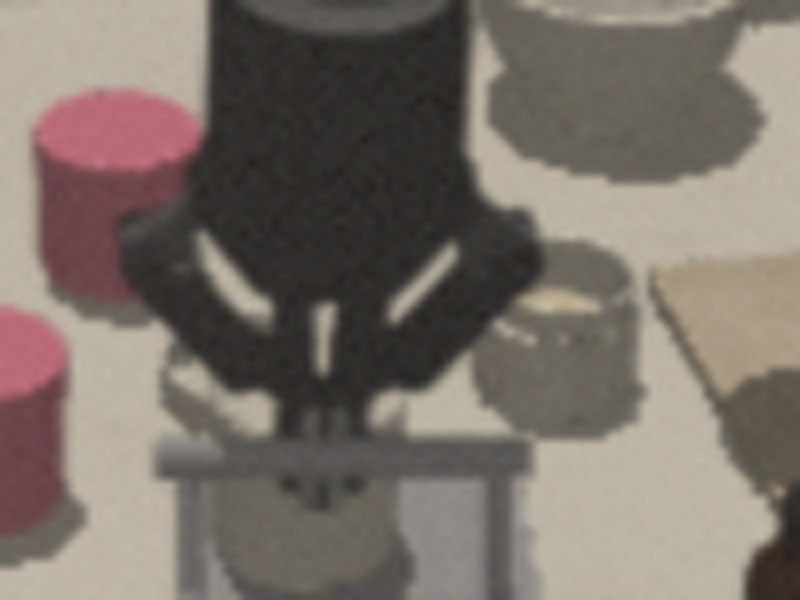

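Picture: the closed fingers stand between the bar and the jar, with the tip seen through the bar frame at full-image (330,233), against a projected TCP at row 245. I'll test by touch on the shelf with small steps.

Call:
jog_arm(series=[1,0,0,-0.006,0,0,0,1,0,0,-0.004,0,0,0,1,0,0,-0.003,0,0,0,1,0,0,-0.002,0,0,0,1,0,0,-0.002,0,0,0])

```text
time_s: 3.9
eef_pos: [0.5259, -0.0152, 0.0446]
orientation: [0.0, 0.767, 0.642, 0.0]
ft_force: [0.6, -0.8, 1.3]
gripper_width: -0.0002
gripper_force: 0.0
```

Call:
jog_arm(series=[1,0,0,-0.002,0,0,0])

```text
time_s: 4.0
eef_pos: [0.5258, -0.0152, 0.0425]
orientation: [0.0, 0.767, 0.642, 0.0]
ft_force: [-0.3, 0.1, -0.7]
gripper_width: -0.0001
gripper_force: 0.0
```

No contact at 0.0425, so the tip really does sit about 35 mm above the reported TCP, as the pictures show. I'll use a tip height of TCP + 0.035 and find the bar by touch.

Call:
jog_arm(series=[1,0,0,0.018,0,0,0,1,0,0,0.018,0,0,0,1,-0.001,-0.005,0,0,0,0,1,-0.001,-0.003,0,0,0,0,1,0,0,0,0,0,0])

```text
time_s: 4.5
eef_pos: [0.5229, -0.024, 0.0778]
orientation: [-0.0, 0.767, 0.642, -0.001]
ft_force: [0.3, 0.8, -0.3]
gripper_width: 0.0002
gripper_force: 0.0
```

Call:
jog_arm(series=[1,0,-0.003,0,0,0,0,1,-0.001,-0.003,0,0,0,0])

```text
time_s: 4.7
eef_pos: [0.523, -0.0253, 0.0781]
orientation: [-0.002, 0.766, 0.643, 0.001]
ft_force: [2.2, 15.1, 2.7]
gripper_width: 0.0003
gripper_force: 7.7
```

Call:
jog_arm(series=[1,0,-0.002,0,0,0,0,1,0,-0.001,0,0,0,0])

```text
time_s: 4.9
eef_pos: [0.523, -0.0253, 0.0782]
orientation: [-0.003, 0.765, 0.644, 0.002]
ft_force: [0.3, 19.0, 5.1]
gripper_width: 0.0002
gripper_force: 9.1
```

Contact came where expected and the bar held at 19 N by friction on the finger. I'll ease off sideways and move up with it.

Call:
jog_arm(series=[1,0,0.003,0.003,0,0,0])

```text
time_s: 5.0
eef_pos: [0.5228, -0.0259, 0.0809]
orientation: [-0.002, 0.766, 0.643, 0.001]
ft_force: [0.6, 1.3, -1.2]
gripper_width: -0.0002
gripper_force: 0.6
```

Call:
jog_arm(series=[1,0,0,0.005,0,0,0])

```text
time_s: 5.1
eef_pos: [0.5224, -0.0276, 0.086]
orientation: [-0.001, 0.766, 0.643, -0.0]
ft_force: [-0.3, 2.6, -1.0]
gripper_width: 0.0003
gripper_force: 1.4
```

Call:
jog_arm(series=[1,-0.0005,-0.003,0.007,0,0,0,1,-0.0005,-0.003,0.007,0,0,0,1,-0.0006,-0.0037,0.0075,0,0,0,1,-0.0006,-0.0037,0.0075,0,0,0])

```text
time_s: 5.5
eef_pos: [0.5199, -0.0408, 0.1159]
orientation: [-0.002, 0.766, 0.642, 0.0]
ft_force: [-1.7, 6.9, 2.7]
gripper_width: -0.0001
gripper_force: 3.6
```

Call:
jog_arm(series=[1,-0.001,-0.0043,0.007,0,0,0,1,-0.001,-0.0043,0.007,0,0,0])

```text
time_s: 5.7
eef_pos: [0.5183, -0.0493, 0.1301]
orientation: [-0.001, 0.766, 0.642, 0.001]
ft_force: [-0.2, 7.4, 3.2]
gripper_width: 0.0002
gripper_force: 3.9
```

Call:
jog_arm(series=[1,-0.001,-0.0042,0.006,0,0,0,1,-0.001,-0.0042,0.006,0,0,0,1,-0.001,-0.0054,0.0063,0,0,0,1,-0.001,-0.0054,0.0063,0,0,0])

```text
time_s: 6.1
eef_pos: [0.5147, -0.0686, 0.1549]
orientation: [-0.001, 0.766, 0.642, 0.001]
ft_force: [0.1, 7.6, 4.9]
gripper_width: 0.0003
gripper_force: 3.3
```

Call:
jog_arm(series=[1,-0.001,-0.006,0.0058,0,0,0,1,-0.001,-0.006,0.0058,0,0,0,1,-0.0011,-0.0064,0.0052,0,0,0,1,-0.0011,-0.0064,0.0052,0,0,0])

```text
time_s: 6.5
eef_pos: [0.51, -0.0963, 0.1765]
orientation: [0.0, 0.767, 0.642, -0.0]
ft_force: [0.4, 2.2, 1.1]
gripper_width: 0.0
gripper_force: 1.0
```

Call:
jog_arm(series=[1,-0.0013,-0.007,0.005,0,0,0,1,-0.0013,-0.007,0.005,0,0,0,1,-0.0013,-0.0073,0.0045,0,0,0,1,-0.0013,-0.0073,0.0045,0,0,0])

```text
time_s: 6.9
eef_pos: [0.5046, -0.1249, 0.1952]
orientation: [-0.0, 0.767, 0.642, -0.0]
ft_force: [-0.7, 0.1, -1.1]
gripper_width: -0.0003
gripper_force: 0.2
```

Call:
jog_arm(series=[1,-0.0013,-0.0076,0.004,0,0,0,1,-0.0013,-0.0076,0.004,0,0,0,1,-0.0014,-0.0079,0.003,0,0,0,1,-0.0014,-0.0079,0.003,0,0,0])

```text
time_s: 7.3
eef_pos: [0.4995, -0.1556, 0.2093]
orientation: [0.0, 0.767, 0.642, -0.0]
ft_force: [-0.7, 1.2, -0.4]
gripper_width: 0.0002
gripper_force: 0.1
```

Call:
jog_arm(series=[1,-0.0014,-0.008,0.002,0,0,0,1,-0.0014,-0.008,0.002,0,0,0,1,-0.0014,-0.008,0.001,0,0,0])

```text
time_s: 7.6
eef_pos: [0.4954, -0.1796, 0.2143]
orientation: [0.0, 0.767, 0.642, 0.0]
ft_force: [-0.1, 1.1, 0.9]
gripper_width: 0.0002
gripper_force: 0.1
```

Call:
jog_arm(series=[1,-0.0014,-0.008,0.001,0,0,0,1,-0.0014,-0.008,0,0,0,0,1,-0.0014,-0.008,0,0,0,0,1,0,0,0,0,0,0,1,0,0,0,0,0,0])

```text
time_s: 8.1
eef_pos: [0.4913, -0.2029, 0.215]
orientation: [-0.0, 0.767, 0.642, -0.0]
ft_force: [0.5, -0.0, -1.0]
gripper_width: 0.0003
gripper_force: 0.0
```

Call:
jog_arm(series=[1,0.002,0.02,0.02,0,0,0,1,0.002,0.04,0.02,0,0,0,1,0,0.04,0,0,0,0,1,0,0.02,0,0,0,0,1,0,0,0,0,0,0])

```text
time_s: 8.6
eef_pos: [0.4956, -0.0784, 0.255]
orientation: [-0.001, 0.764, 0.645, 0.001]
ft_force: [-0.6, 0.5, 0.2]
gripper_width: 0.0001
gripper_force: 0.0
```

```bash
python3 - <<'E'
from h import *
c=cam('side'); save(c,'side4.png',(250,130,450,280),4); e=manip.observe();print(e['eef_pos'],proj(c,e['eef_pos']+[0,0,.035]))
E
```

```text
[ 0.49543235 -0.08097327  0.25505334] [327.13759524 175.35835846]
```

View pics/side4.png

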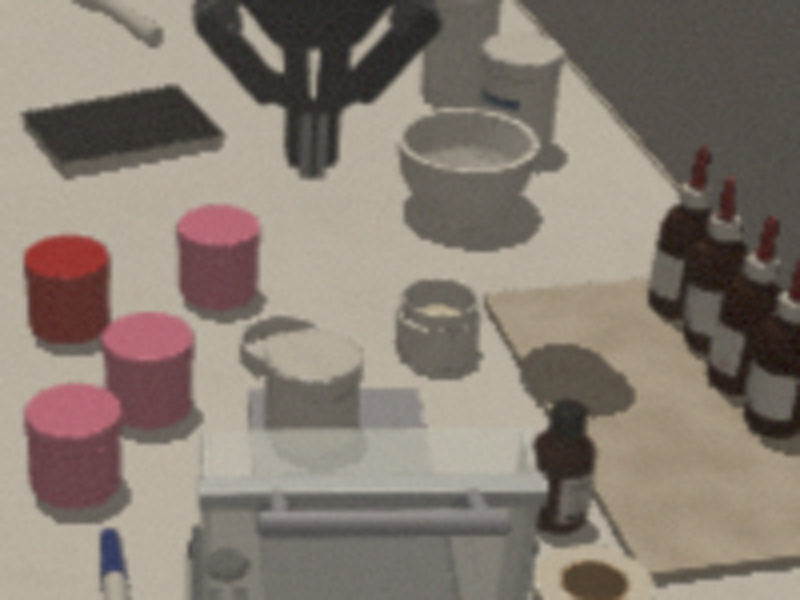

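The cover rests open on its stop and the jar stands undisturbed. Now I'll go over the zero key, which is at crop (228,563), or full-image (307,271).

Call:
jog_arm(series=[1,-0.02,-0.003,-0.03,0,0,0,1,-0.023,-0.003,-0.04,0,0,0,1,0,0,-0.045,0,0,0,1,0,0,-0.045,0,0,0,1,0,0,-0.03,0,0,0])

```text
time_s: 9.15
eef_pos: [0.4507, -0.0902, 0.0627]
orientation: [-0.0, 0.767, 0.641, -0.001]
ft_force: [-0.3, -0.0, 0.4]
gripper_width: 0.0001
gripper_force: 0.0
```

Call:
jog_arm(series=[1,0,0,-0.02,0,0,0,1,0,0,0,0,0,0])

```text
time_s: 9.35
eef_pos: [0.45, -0.0901, 0.043]
orientation: [-0.001, 0.767, 0.641, -0.002]
ft_force: [0.5, 0.2, -0.4]
gripper_width: -0.0001
gripper_force: 0.0
```

```bash
python3 - <<'E'
from h import *
c=cam('side'); save(c,'side5.png',(260,200,360,290),7); e=manip.observe();print(e['eef_pos'],e['ft_force'],proj(c,e['eef_pos']+[0,0,.035]))
print(onz(c,307,270.8,.051),proj(c,(.4525,-.087,.051)))
E
```

```text
[ 0.45128183 -0.09013904  0.04445242] [-0.0012464   0.31623495  0.90731664] [306.3897287  260.75856359]
[ 0.45278284 -0.09125892  0.051     ] [306.48425815 269.67134927]
```

View pics/side5.png

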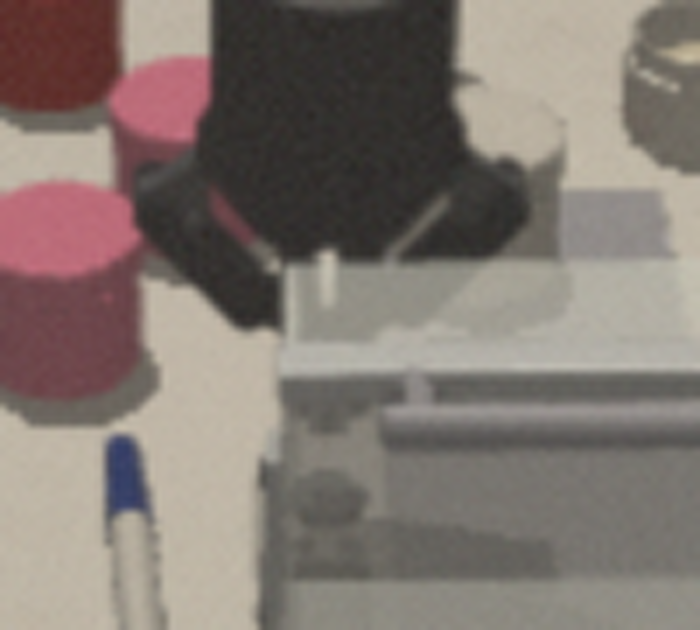

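Call:
jog_arm(series=[1,0,0.002,-0.01,0,0,0,1,0,0,-0.007,0,0,0,1,0,0,-0.002,0,0,0,1,0,0,-0.002,0,0,0])

```text
time_s: 9.8
eef_pos: [0.4526, -0.0869, 0.0242]
orientation: [0.0, 0.767, 0.642, 0.0]
ft_force: [-0.4, 0.0, -1.1]
gripper_width: -0.0
gripper_force: 0.0
```

Call:
jog_arm(series=[1,0,0,-0.002,0,0,0,1,0,0,-0.002,0,0,0])

```text
time_s: 10.0
eef_pos: [0.4525, -0.0869, 0.0202]
orientation: [0.0, 0.767, 0.642, 0.0]
ft_force: [-0.1, 0.4, -0.2]
gripper_width: 0.0003
gripper_force: 0.0
```

Call:
jog_arm(series=[1,0,0,-0.002,0,0,0])

```text
time_s: 10.1
eef_pos: [0.4524, -0.0869, 0.0181]
orientation: [0.0, 0.767, 0.642, 0.0]
ft_force: [-0.4, -0.4, 0.7]
gripper_width: -0.0003
gripper_force: 0.0
```

Call:
jog_arm(series=[1,0,0,-0.002,0,0,0])

```text
time_s: 10.2
eef_pos: [0.4524, -0.0869, 0.016]
orientation: [0.0, 0.767, 0.642, 0.0]
ft_force: [-1.2, 0.5, 0.3]
gripper_width: 0.0003
gripper_force: 0.0
```

Call:
jog_arm(series=[1,0,0,-0.002,0,0,0])

```text
time_s: 10.3
eef_pos: [0.4523, -0.0869, 0.014]
orientation: [0.0, 0.767, 0.642, 0.0]
ft_force: [-0.5, -0.0, 0.1]
gripper_width: -0.0001
gripper_force: 0.0
```

Call:
jog_arm(series=[1,0,0,-0.002,0,0,0])

```text
time_s: 10.4
eef_pos: [0.4523, -0.0869, 0.0119]
orientation: [0.0, 0.767, 0.642, -0.0]
ft_force: [-0.2, -0.7, 0.7]
gripper_width: -0.0002
gripper_force: 0.0
```

Call:
jog_arm(series=[1,0,0,-0.002,0,0,0])

```text
time_s: 10.5
eef_pos: [0.4523, -0.0869, 0.01]
orientation: [-0.0, 0.767, 0.642, 0.0]
ft_force: [-0.3, 0.7, 3.4]
gripper_width: 0.0003
gripper_force: 1.3
```

Call:
jog_arm(series=[1,0,0,-0.0015,0,0,0])

```text
time_s: 10.6
eef_pos: [0.4523, -0.0868, 0.0085]
orientation: [-0.0, 0.767, 0.642, 0.0]
ft_force: [-0.8, -0.1, 4.1]
gripper_width: -0.0
gripper_force: 1.9
```

Call:
jog_arm(series=[1,0,0,-0.0015,0,0,0])

```text
time_s: 10.7
eef_pos: [0.4524, -0.0868, 0.0071]
orientation: [-0.0, 0.767, 0.642, 0.0]
ft_force: [-1.6, 0.2, 12.8]
gripper_width: 0.0002
gripper_force: 6.9
```

Call:
jog_arm(series=[1,0,0,-0.001,0,0,0])

```text
time_s: 10.8
eef_pos: [0.4524, -0.0869, 0.0068]
orientation: [-0.0, 0.767, 0.642, 0.0]
ft_force: [-6.3, 1.6, 29.5]
gripper_width: -0.0002
gripper_force: 14.9
```

The key gave way and then bottomed at about 30 N, so it was pressed fully. The touch also gives a tip offset of about 40 mm. I'll release the key and go behind the jar.

Call:
jog_arm(series=[1,0,0,0.01,0,0,0,1,0,0,0.03,0,0,0,1,0,0,0.045,0,0,0,1,0,0,0.045,0,0,0,0,0.015,0.035,0,0,0,0.03])

```text
time_s: 11.3
eef_pos: [0.4699, -0.0564, 0.1413]
orientation: [0.003, 0.76, 0.65, 0.003]
ft_force: [1.9, 0.2, 0.7]
gripper_width: 0.0137
gripper_force: 0.0
```

Call:
jog_arm(series=[0,0.017,0.036,0,0,0,0.03,0,0.017,0.036,0,0,0,0.03,0,0.017,0.036,0,0,0,0.02,0,0.016,0.037,0,0,0,0,0,0,0,0,0,0,0])

```text
time_s: 11.8
eef_pos: [0.5358, 0.1, 0.1358]
orientation: [-0.0, 0.727, 0.686, 0.001]
ft_force: [0.7, 0.7, 0.1]
gripper_width: 0.0425
gripper_force: 0.0
```

```bash
python3 - <<'E'
from h import *
c=cam('side'); e=manip.observe();print(e['eef_pos'],e['orientation'],e['gripper_width'],e['time_s'])
# white lid top in side view
im=c['img']; h=cv2.cvtColor(im,cv2.COLOR_RGB2HSV)
print(onz(c,329,219,.103))
save(c,'side6.png',(250,110,410,290),3.3)
E
```

```text
[0.53473253 0.09636769 0.13571269] [-1.64036481e-04  7.28390352e-01  6.85162320e-01  2.53168675e-04] 0.04269017060138439 11.85
[0.5356603  0.03330808 0.103     ]
```

View pics/side6.png

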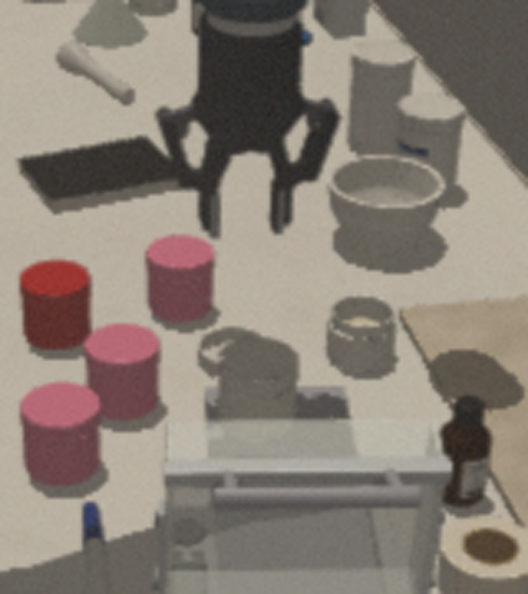

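Call:
jog_arm(series=[0,0,0,-0.04,0,0,0,0,0,0,-0.04,0,0,0,0,0,0,-0.025,0,0,0,0,0,0,-0.018,0,0,0,0,0,0,0,0,0,0])

```text
time_s: 12.35
eef_pos: [0.5317, 0.0913, 0.011]
orientation: [-0.001, 0.731, 0.683, -0.002]
ft_force: [0.1, 0.1, -0.2]
gripper_width: 0.0428
gripper_force: 0.0
```

Call:
jog_arm(series=[0,-0.0003,-0.005,0,0,0,0,0,-0.0003,-0.005,0,0,0,0,0,-0.0003,-0.005,0,0,0,0,0,-0.0003,-0.004,0,0,0,0,0,-0.0003,-0.004,0,0,0,0])

```text
time_s: 12.85
eef_pos: [0.5334, 0.0699, 0.0137]
orientation: [0.0, 0.73, 0.683, 0.001]
ft_force: [1.2, 1.4, 1.2]
gripper_width: 0.0425
gripper_force: 0.6
```

Call:
jog_arm(series=[0,-0.0004,-0.006,0,0,0,0,0,-0.0004,-0.006,0,0,0,0,0,-0.0004,-0.006,0,0,0,0,0,-0.0004,-0.006,0,0,0,0,0,-0.0004,-0.006,0,0,0,0])

```text
time_s: 13.35
eef_pos: [0.5307, 0.0397, 0.0131]
orientation: [-0.0, 0.73, 0.683, -0.0]
ft_force: [0.0, 1.2, 1.0]
gripper_width: 0.0426
gripper_force: 0.9
```

```bash
python3 - <<'E'
from h import *
c=cam('side'); e=manip.observe();print(e['eef_pos'],e['ft_force'],e['gripper_width'],e['time_s'])
save(c,'side7.png',(280,160,400,290),4.5)
E
```

```text
[0.53055461 0.03819225 0.01308865] [1.29851888 0.02046242 1.32778972] 0.04239430377025364 13.4
```

View pics/side7.png

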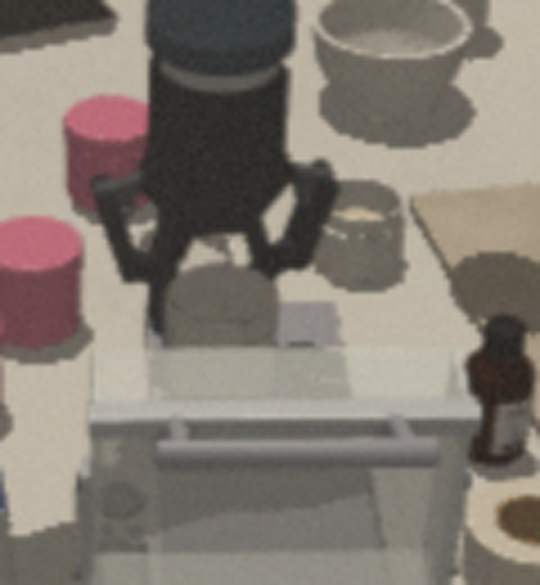

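The jar stands upright between the two fingertips at crop (222,295) and moves with them. I'll carry on.

Call:
jog_arm(series=[0,-0.0005,-0.007,0,0,0,0,0,-0.0005,-0.007,0,0,0,0,0,-0.0005,-0.007,0,0,0,0,0,-0.0005,-0.007,0,0,0,0,0,-0.0005,-0.007,0,0,0,0])

```text
time_s: 13.9
eef_pos: [0.5282, 0.0044, 0.0131]
orientation: [0.0, 0.73, 0.683, -0.0]
ft_force: [-0.3, 1.2, 1.5]
gripper_width: 0.043
gripper_force: 0.8
```

Call:
jog_arm(series=[0,-0.0005,-0.007,0,0,0,0,0,-0.0005,-0.007,0,0,0,0,0,-0.0005,-0.007,0,0,0,0,0,-0.0005,-0.007,0,0,0,0,0,-0.0005,-0.007,0,0,0,0])

```text
time_s: 14.4
eef_pos: [0.5257, -0.0305, 0.0131]
orientation: [-0.0, 0.73, 0.683, -0.0]
ft_force: [0.2, 1.2, 0.8]
gripper_width: 0.0427
gripper_force: 0.8
```

Call:
jog_arm(series=[0,-0.0005,-0.007,0,0,0,0,0,-0.0005,-0.007,0,0,0,0,0,-0.0005,-0.007,0,0,0,0,0,-0.0005,-0.007,0,0,0,0,0,-0.0005,-0.007,0,0,0,0])

```text
time_s: 14.9
eef_pos: [0.5232, -0.0654, 0.0131]
orientation: [-0.0, 0.73, 0.683, -0.0]
ft_force: [-0.3, 1.3, 1.2]
gripper_width: 0.0426
gripper_force: 0.8
```

Call:
jog_arm(series=[0,-0.0005,-0.007,0,0,0,0,0,-0.0005,-0.006,0,0,0,0,0,-0.0005,-0.006,0,0,0,0,0,-0.0003,-0.005,0,0,0,0,0,-0.0002,-0.004,0,0,0,0])

```text
time_s: 15.4
eef_pos: [0.5212, -0.0933, 0.0131]
orientation: [-0.0, 0.73, 0.683, -0.0]
ft_force: [-0.0, 1.0, 0.2]
gripper_width: 0.0431
gripper_force: 0.8
```

Call:
jog_arm(series=[0,-0.0002,-0.004,0,0,0,0,0,-0.0002,-0.003,0,0,0,0,0,0,-0.002,0,0,0,0,0,0,0,0,0,0,0,0,0.005,0,0,0,0])

```text
invalid input
```

Call:
jog_arm(series=[0,0.001,0.015,0,0,0,0,0,0.002,0.03,0,0,0,0,0,0.002,0.04,0.01,0,0,0,0,0,0.04,0.04,0,0,0,0,0,0.04,0.045,0,0,0])

```text
time_s: 15.9
eef_pos: [0.5248, 0.0637, 0.0959]
orientation: [-0.001, 0.73, 0.684, -0.001]
ft_force: [1.9, 0.9, 0.6]
gripper_width: 0.0425
gripper_force: 0.0
```

Call:
jog_arm(series=[0,-0.02,0.045,0,0,0,0,0,-0.02,0.045,0,0,0,0,0,-0.02,0.045,0,0,0,0,0,-0.02,0.045,0,0,0,0,0,0,0.02,0,0,0,0])

```text
time_s: 16.4
eef_pos: [0.4416, 0.267, 0.0954]
orientation: [-0.002, 0.727, 0.686, -0.0]
ft_force: [0.5, -0.3, -0.7]
gripper_width: 0.0425
gripper_force: 0.0
```

```bash
python3 - <<'E'
from h import *
c=cam('top'); save(c,'top3.png',(300,160,500,280),4); e=manip.observe();print(e['eef_pos'],e['time_s'])
s=cam('side'); print('proj target jar top',(proj(c,(.518,-.139,.103))-[300,160])*4, proj(s,(.518,-.139,.103)))
E
```

```text
[0.44311257 0.26927285 0.09561975] 16.45
proj target jar top [475.33634355 203.04077164] [340.91763207 261.82733006]
```

View pics/top3.png

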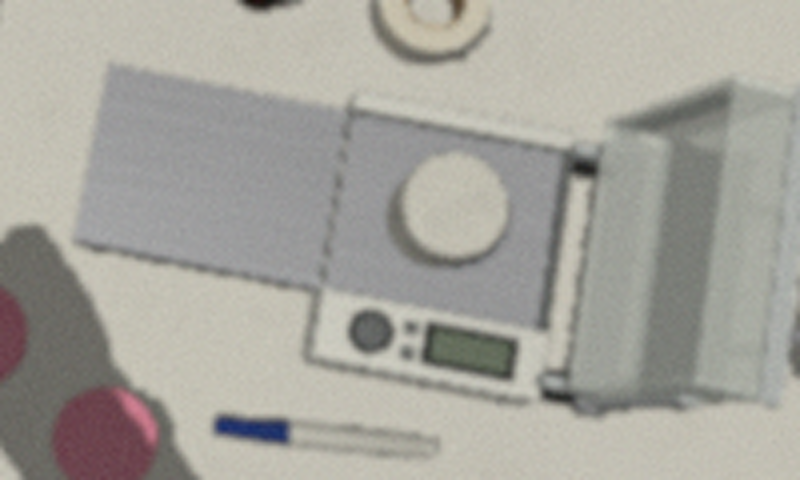

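The first of those calls was refused because a number was missing, but the retreat ran clear of the jar. The picture shows the jar's lid at crop (455,207), the plate corners at (350,110), (565,152), (545,328) and (325,290), and the cover open at right. I'll check the offset.

```bash
python3 - <<'E'
from h import *
c=cam('top'); q=lambda x,y,z:onz(c,300+x/4,160+y/4,z)
j=q(455,207,.103); p=np.mean([q(x,y,.045) for x,y in((350,110),(565,152),(545,328),(325,290))],0)
print(j,p,(j-p)[:2],np.hypot(*(j-p)[:2]), q(370,330,.051))
E
```

```text
[ 0.51562576 -0.12727184  0.103     ] [ 0.5175857  -0.13535229  0.045     ] [-0.00195994  0.00808046] 0.008314755878989324 [ 0.44982502 -0.08632365  0.051     ]
```

The jar is about 8–12 mm from the middle, against 25 mm allowed. Its whole foot is on the plate, the key is up, the cover is open, and the arm is clear.

```bash
python3 -c "
from cell import manip
print(manip.close_job())"
```

```text
the job is handed in; nothing more can be done
None
```

The job is handed in: the cover rests open on its stop, the zero key was pressed fully down with the plate empty and then released, and the jar stands on the plate about 8–12 mm from its middle; no verdict came back.

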